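# Row up the dye jars and hold the rack's lock turned

### The job

Put the two stray dye jars back on the two empty round felt pads of the lockable rack, so that all three jars stand upright, side by side in a neat row. Then take the key out of the wooden punch block, put it into the rack's cylinder lock, wiggling it past the sticky spot until it is fully home, turn it a quarter turn clockwise as far as it goes, which raises the retaining rail, and finish while still gripping the key and holding it turned against its spring. Do not knock over or shove the other things on the bench.

Things in the scene. Friction and masses are not known exactly. Their poses are not given: they have to be found in the camera images.
- rack: Plywood dye rack, fixed, yaw within 15 deg: board 85 (x) x 265 (y) x 20 mm, origin at the centre of its underside; x points to its back, y along the row. A low fence (top 42 mm above the bench) stands behind the pads, 35.5 mm behind their centre line. At the -y end is a grey lock housing 64 x 64 mm, top 61 mm above the bench.
- pad0 (a point): Centre of the round grey felt pad (52 mm across) nearest to the lock, on the rack's shelf surface 20 mm above the bench; axes as the rack's. Empty at the start. Pads are 60 mm apart along the rack's y.
- pad1 (a point): Centre of the middle felt pad; empty at the start.
- pad2 (a point): Centre of the felt pad farthest from the lock; row_jar stands on it from the start.
- jar_a: Stray amber glass dye jar with black screw cap: upright cylinder 44 mm across, 70 mm tall, about 0.12 kg, standing on the bench. Origin at the centre of its underside. The jars are alike; either may go on either empty pad.
- jar_b: The other stray dye jar, same size and origin.
- row_jar: The dye jar already on the rack, same size and origin; it stays there.
- key: Steel key standing bow up in a slot of the wooden block, 50 g. Origin at the lower tip on the axis; z up, x along the width of blade and bow, y through their thickness. From the tip up: bit 18 wide, 4 thick, 6 mm tall; thin round neck to 15 mm; blade 18 x 4 mm to 32.5 mm; collar 25 mm across to 36.5 mm; stem; bow. Works either way round.
- block: Dark wooden punch block, fixed, 60 x 130 mm (x, y), 45 mm tall, origin at the centre of its underside. The key stands at local y +40 mm, collar on the block's top, tip 32.5 mm deep in a straight slot (1 mm play), width along the block's x: pull it straight up. Three steel punches (9 mm across, tops 90 to 102 mm above the bench) stand at local y -25 to -50 mm.
- lock_face (a point): Centre of the brass cylinder's face on top of the lock housing, 62 mm above the bench; axes as the rack's. The slot (21 x 6 mm, with a 2 mm bevel round its mouth) opens straight up; it runs along the rack's x at cylinder 0. Pushed straight down, the key stops on a sticky ward with its tip 21 mm below the face; until past it, a stop resists turning clockwise beyond 25 degrees.
- cylinder (a joint): Turn of the lock's brass cylinder about the vertical, rad: 0 at rest, growing clockwise seen from above, stop at 1.5 (a quarter turn), -0.6 the anticlockwise stop. A light spring (below 0.1 N m) brings it back when let go. The key has about 0.1 rad of play in the slot.
- rail (a joint): Height of the aluminium retaining rail in front of the jars, m: 0 when down, about 0.024 when the key is turned a quarter; linked to the cylinder, rises with it. When down its top is 24 mm above the bench. It stands 37 mm in front of the pads' centre line.
- mallet: Bystander: wooden mallet lying down, 200 mm long, head 44 mm across.
- glue: Bystander: upright white glue bottle, 44 mm across, 120 mm tall.
- water_cup: Bystander: white ceramic cup, 70 mm across, 60 mm tall.
- folder: Bystander: flat white bone folder, 25 x 110 x 6 mm.
- beeswax: Bystander: wax block 50 x 35 x 22 mm.
- punch0: Bystander: round punch standing in the block; origin at its lower end.
- punch1: Bystander: round punch standing in the block; origin at its lower end.
- punch2: Bystander: round punch standing in the block; origin at its lower end.
- key_bow (a point): Centre of the key's flat brass bow, 60.5 mm above its tip; axes as the key's. The bow is 34 mm wide (x), 10 mm thick (y), 38 mm tall, from 41.5 to 79.5 mm above the tip. Pinch it across its thickness from above.
- lock_home (a point): Where the key's tip lies when fully home: on the lock's axis, 32.5 mm below lock_face, collar on the face. To pass the ward press lightly and rock the key slowly anticlockwise (from above): at some angle between about 10 and 30 degrees from rest, different each time, it drops the last 11 mm.
Things that resemble listed ones, but are neither listed nor needed, are in the scene too. What is shaped like the row_jar but blue or green is not meant.

How it is judged:
On the way, in this order (a step that is already met when the one before it is completed fails the run):
1. all three jars stand upright on their pads and are let go ((horizontal distance between jar_a and pad0 below 0.01 m or horizontal distance between jar_a and pad1 below 0.01 m) and z of jar_a in the frame of pad0 between -0.005 and 0.005 m and angle between each of jar_a, jar_b, row_jar's own z axis and vertical below 0.1 rad and (horizontal distance between jar_b and pad0 below 0.01 m or horizontal distance between jar_b and pad1 below 0.01 m) and z of jar_b in the frame of pad0 between -0.005 and 0.005 m and horizontal distance between row_jar and pad2 below 0.01 m and horizontal distance between jar_a and jar_b above 0.04 m and contact force between the fingers and jar_a below 0.1 N and contact force between the fingers and jar_b below 0.1 N and linear speed of each of jar_a, jar_b below 0.02 m/s), for 0.2 s.
2. the key is fully home in the lock, not yet turned (z of key in the frame of lock_face below -0.0285 m and horizontal distance between key and lock_face below 0.004 m and angle between key's own z axis and vertical below 0.12 rad and value of joint cylinder below 0.6 rad), for 0.05 s.
3. the key has turned the cylinder a quarter and the rail is up (z of key in the frame of lock_face below -0.0285 m and horizontal distance between key and lock_face below 0.004 m and angle between key's own z axis and vertical below 0.12 rad and value of joint cylinder above 1.3 rad and value of joint rail above 0.019 m), for 0.2 s.
At the end, for the whole second after the job is handed in: Jars upright, each within 10 mm of its own pad's centre, let go; key fully home (within 4 mm of depth and axis), cylinder held beyond 1.3 rad clockwise with the rail above 19 mm, at rest, fingers still gripping the key (over 1 N) (all of step 1 and all of step 3 and velocity of joint cylinder below 0.1 rad/s and contact force between the fingers and key above 1 N); the arm keeps its last pose, push and grip.
It fails at once if a bystander is shoved more than 40 mm or knocked over (distance of any of mallet, glue, water_cup, folder, beeswax, punch0, punch1, punch2 from where it was at the start of the episode above 0.04 m or angle between any of glue, water_cup, punch0, punch1, punch2's own z axis and vertical above 0.6 rad).
It fails at once if a jar is knocked over (angle between any of jar_a, jar_b, row_jar's own z axis and vertical above 0.6 rad).
It also fails if it takes over 72 s, if anything falls off the work surface, if the arm or the gripper's body presses on something with over 40 N, if the wrist force passes 120 N, or if a joint passes its speed limit or range.

### The arm

A 7-joint arm with a two-finger parallel gripper is mounted at the origin on the work surface. World frame = base frame: x ahead of the robot, y to its left, z up, the work surface at z = 0. Lengths are in m, angles in rad, forces in N, time in s.
With the tool pointing down it reaches from about 0.4 to 0.85 m from the base axis. Payload 6.9 kg.
Tool frame: the origin (TCP) lies midway between the tips of the shut fingers; the grasp point (between the pads) lies behind it (ctrl.pinch_z is the z of the grasp point in the tool frame, in m); z points along the fingers, y is the line along which they close (so a half turn about z gives the same grasp; the last joint's range is limited). The gripper opens to 85 mm and grips with 20 to 120 N. Pads are 22 mm wide; open, the fingers measure 114 mm over their backs; the gripper's body (76 mm by 85 mm) begins 54 mm behind the grasp point. The pads swing forward as they close: fully open they stand 13 mm farther back than shut.
Start: joints at [-1.065, 0.507, -0.238, 1.5, 0.126, 1.149, -0.155], TCP at [0.244, 0.575, 0.231] pointing down, gripper open.
Joint ranges: [-3.08, 3.08], [-0.24, 2.05], [-1.43, 1.35], [0, 2.5], [-1.52, 4.66], [0.17, 1.96], [-2.89, 2.89]. Speed limits (rad/s): [2.39, 2.39, 3.14, 3.14, 3.14, 3.14, 3.14].

### API

Orientations are given as a unit quaternion [w, x, y, z].
In Python, from station import ctrl, get_state, vision, ticket, models gives the robot as it stands. Calls block until the motion is done:
- ctrl.movep(position, orientation): joint-space move of the TCP to a pose.
- ctrl.movel(position, frame=None, max_speed=0.15): straight line of the TCP; frame=None keeps the orientation; max_speed is the mean speed in m/s.
- ctrl.set_joints(angles): joint-space move.
- ctrl.ungrasp() and ctrl.close_gripper(force=None): open the fingers fully, or close them until they stop; force is the grip in N (None keeps the last).
- ctrl.pause(seconds).
- ctrl.ik(position, orientation): joint angles nearest the present ones, or None.
- get_state(): the state.
- vision.grab_frame(name): name is "side" or "top" or "wrist"; returns (picture, depth): 480x640x3 uint8, blue, green, red; 480x640 float32, m along the optical axis (not along the pixel's ray), 0 where there is no reading.
- vision.camera_info(name): a dict with "mtx" (3x3 intrinsics, pixels), "R" (3x3) and "t" (3): a world point X has camera coordinates R X + t; the wrist camera has in their place "hand_eye" (4x4, takes a point from camera to tool coordinates, whose origin is the TCP and whose axes are the flange's). Camera axes: x right, y down, z forward; pixel columns grow to the right and rows downward; lengths in m; the calibration is good to about 2 mm. A picture is of the moment at which its call begins: read the wrist's pose just before it. camera_info takes no time and is no camera call.
A pose or a line that the arm cannot do raises ctrl.Unreachable and nothing moves.
- ticket.close_job(): hands the job in; it is judged then, once.
Trained networks look in the newest picture that a camera, given by its name, has taken for a name from the list of things; names that differ only in an ending like _2 or _b are one class to them, and where a whole thing is asked for, a point or a joint stands for the part that bears it (a point fixed in the world has none). Each returns a list of dicts, best first, with "p" (0 to 1); they miss things now and then, are a little off and sometimes report something else, mostly with a low value. They report only what shows in the picture. A call takes as long as a camera call. They do not tell look-alikes from the thing itself.
- models.recognise(camera, target): "point" ([column, row] in pixels, amid what is visible of it).
- models.masks_of(camera, target): "mask" (480x640 bool, what is visible of it) and "point" ([column, row] in pixels, amid what is visible of it).
The state is a dict: "time": time; "qpos": joint angles; "qd": joint speeds; "tau": joint torques, N m; "tcp_pos": TCP position; "eef_rot": TCP orientation; "contact_force": force on the tool from outside, world axes, zero at the start; "wrist_torque": the same for the moment, N m; "width": finger opening in m; "gripper_force": force on a finger pad.
Only numpy, scipy, OpenCV 4.12 (cv2) and the standard library are available. Lean on these libraries where they do the work, as an engineer would, in place of code of your own. Each camera call takes 0.05 s, during which the arm holds its last target. There are 200 camera calls.

## Working session

There is one attempt and no reset: what is moved stays moved. The work goes in short steps, each a Python script; the robot and the scene stay as the last script left them, time stands still between calls to the robot, and variables do not carry over. Pictures are saved under pics/ and viewed, at most 10 in all, crops included, and the job is handed in when it is done.

```bash
mkdir -p pics; ls; python3 - <<'E'
from station import ctrl,get_state,vision,models
import cv2,numpy as np
s=get_state();print(s['time'],s['tcp_pos'],s['eef_rot'],s['width'],ctrl.pinch_z)
ims=[]
for n in ["top","side"]:
    im,d=vision.grab_frame(n);cv2.imwrite(f"pics/{n}0.png",im);np.save(f"pics/{n}0.npy",d)
    ci=vision.camera_info(n);print(n,ci)
    for t in ["rack","jar_a","key","block","key_bow"]:
        print(t,[(np.round(x['point']),round(x['p'],2)) for x in models.recognise(n,t)])
print(vision.camera_info("wrist"))
E
```

```text
pics
0.0 [0.24372834 0.57497302 0.23041942] [-1.51285407e-04  1.99044287e-01  9.79990090e-01 -8.79341127e-04] 0.08529445316679941 -0.0187
top {'mtx': array([[618.5724695 ,   0.        , 324.37279154],
       [  0.        , 618.5724695 , 232.39925791],
       [  0.        ,   0.        ,   1.        ]]), 'R': array([[-0.02538729, -0.99967647,  0.00156122],
       [-0.98954224,  0.02490805, -0.14207658],
       [ 0.14199173, -0.00515183, -0.98985444]]), 't': array([-0.02717652,  0.58431437,  1.37887081])}
rack [(array([278., 214.]), 0.95)]
jar_a [(array([196., 298.]), 0.72)]
key [(array([421., 269.]), 0.43)]
block [(array([431., 273.]), 0.74)]
key_bow []
side {'mtx': array([[535.804084  ,   0.        , 307.88266234],
       [  0.        , 535.804084  , 244.75724258],
       [  0.        ,   0.        ,   1.        ]]), 'R': array([[ 0.92125505, -0.38886563,  0.00852328],
       [-0.19816103, -0.48809055, -0.8499999 ],
       [ 0.33469588,  0.78137772, -0.5267139 ]]), 't': array([-0.51855971,  0.15906338,  1.06959819])}
rack [(array([324., 243.]), 0.88)]
jar_a [(array([222., 212.]), 0.98), (array([254., 267.]), 0.68), (array([230., 248.]), 0.35)]
key [(array([325., 308.]), 0.55)]
block [(array([290., 222.]), 0.66), (array([330., 352.]), 0.58)]
key_bow [(array([325., 308.]), 0.8)]
{'mtx': array([[390.7790054 ,   0.        , 320.05528427],
       [  0.        , 390.7790054 , 243.31913477],
       [  0.        ,   0.        ,   1.        ]]), 'hand_eye': array([[ 2.86741740e-04, -9.61045416e-01, -2.76390352e-01,
         7.06961716e-02],
       [ 9.99999871e-01,  3.91153461e-04, -3.22639833e-04,
        -8.71719610e-05],
       [ 4.18182575e-04, -2.76390224e-01,  9.61045404e-01,
        -1.41785382e-01],
       [ 0.00000000e+00,  0.00000000e+00,  0.00000000e+00,
         1.00000000e+00]])}
```

View pics/top0.png

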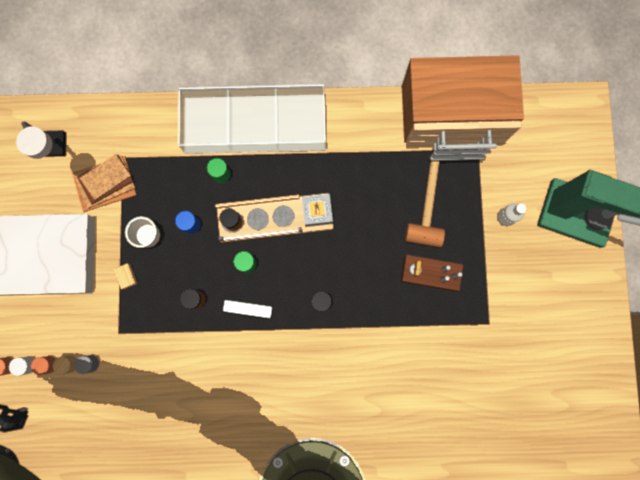

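View pics/side0.png

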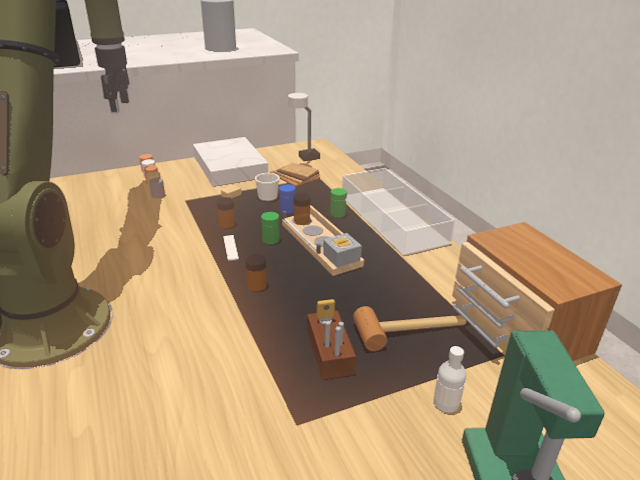

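The top view shows the stray amber jars at (191,298) and (321,300), row_jar at (229,219), empty pads at (258,218) and (284,215), the lock at (318,209), the block at (433,273) with its key at about (415,268), and the punches at 447–460. The blue and green jars are decoys.

```bash
cat > h.py <<'E'
from station import ctrl,get_state,vision,ticket,models
import cv2,numpy as np
from scipy.spatial.transform import Rotation as Ro
def cam(n,s=None):
    """K, camera rotation (cam->world), camera centre"""
    c=vision.camera_info(n)
    if n!="wrist": return c['mtx'],c['R'].T,-c['R'].T@c['t']
    s=s or get_state();q=s['eef_rot'];Rt=Ro.from_quat(np.r_[q[1:],q[0]]).as_matrix();H=c['hand_eye']
    return c['mtx'],Rt@H[:3,:3],Rt@H[:3,3]+s['tcp_pos']
def px2w(n,uv,z,s=None):
    K,R,C=cam(n,s);uv=np.atleast_2d(np.float64(uv))
    d=(R@np.linalg.inv(K)@np.c_[uv,np.ones(len(uv))].T).T
    return C+d*((z-C[2])/d[:,2])[:,None]
def w2px(n,P,s=None):
    K,R,C=cam(n,s);p=K@(R.T@(np.atleast_2d(P)-C).T);return (p[:2]/p[2]).T
def cloud(n,d,s=None):
    K,R,C=cam(n,s);v,u=np.mgrid[:480,:640]
    p=np.stack([(u-K[0,2])/K[0,0]*d,(v-K[1,2])/K[1,1]*d,d],-1)
    w=p@R.T+C;w[d==0]=np.nan;return w
def quat(a):
    """tool down, closing line (tool y) at world angle a"""
    y=np.array([np.cos(a),np.sin(a),0]);z=np.array([0,0,-1.]);x=np.cross(y,z)
    q=Ro.from_matrix(np.c_[x,y,z]).as_quat();return np.r_[q[3],q[:3]]
def st():
    s=get_state();print('t',round(s['time'],2),'tcp',np.round(s['tcp_pos'],4),'w',round(s['width'],4),'g',np.round(s['gripper_force'],1),'F',np.round(s['contact_force'],1),'M',np.round(s['wrist_torque'],2));return s
E
python3 - <<'E'
from h import *
np.set_printoptions(precision=3,suppress=True)
for n,uv,z in [("jarL",(191,298),.07),("jarR",(321,300),.07),("row",(230,218),.09),("pad1",(258,218),.02),("pad0",(284,215),.02),("lock",(318,209),.062),("block",(433,273),.045),("key",(415,268),.10)]:
    print(n,px2w("top",uv,z)[0])
d=np.load("pics/top0.npy");w=cloud("top",d)
im=cv2.imread("pics/top0.png")
# key: high points near the block
c=w[240:300,395:475].reshape(-1,3);m=c[:,2]>.06
print(np.round(c[m],3)[::max(1,m.sum()//40)])
m=(c[:,2]>.035)&(c[:,2]<.052);print('block',m.sum(),cv2.minAreaRect(np.float32(c[m][:,:2]*1000)))
c=w[185:235,295:340].reshape(-1,3);m=(c[:,2]>.055)&(c[:,2]<.07);print('lock',cv2.minAreaRect(np.float32(c[m][:,:2]*1000)))
s=get_state();print(s['qpos'])
for a in (0,np.pi/2,np.pi,-np.pi/2):
    print(a,[ctrl.ik(p,quat(a)) for p in ([.43,.2,.2],[.55,-.03,.2],[.44,-.2,.2])])
E
```

```text
jarL [0.44  0.257 0.07 ]
jarR [ 0.428 -0.03   0.07 ]
row [0.614 0.167 0.09 ]
pad1 [0.624 0.112 0.02 ]
pad0 [0.63  0.051 0.02 ]
lock [ 0.635 -0.029  0.062]
block [ 0.484 -0.286  0.045]
key [ 0.492 -0.237  0.1  ]
[[ 0.508 -0.244  0.089]
 [ 0.507 -0.244  0.077]
 [ 0.505 -0.25   0.093]
 [ 0.504 -0.245  0.085]
 [ 0.504 -0.254  0.082]
 [ 0.501 -0.246  0.093]
 [ 0.499 -0.242  0.084]
 [ 0.499 -0.25   0.092]
 [ 0.497 -0.246  0.087]
 [ 0.495 -0.309  0.092]
 [ 0.495 -0.242  0.086]
 [ 0.494 -0.25   0.091]
 [ 0.493 -0.311  0.085]
 [ 0.494 -0.241  0.075]
 [ 0.492 -0.247  0.093]
 [ 0.491 -0.308  0.084]
 [ 0.491 -0.241  0.077]
 [ 0.49  -0.248  0.091]
 [ 0.489 -0.309  0.081]
 [ 0.49  -0.24   0.069]
 [ 0.488 -0.246  0.087]
 [ 0.488 -0.24   0.066]
 [ 0.486 -0.245  0.09 ]
 [ 0.484 -0.242  0.084]
 [ 0.483 -0.239  0.071]
 [ 0.481 -0.245  0.089]
 [ 0.478 -0.333  0.1  ]
 [ 0.48  -0.24   0.083]
 [ 0.479 -0.247  0.089]
 [ 0.476 -0.331  0.098]
 [ 0.478 -0.239  0.07 ]
 [ 0.477 -0.245  0.089]
 [ 0.475 -0.33   0.091]
 [ 0.474 -0.338  0.098]
 [ 0.475 -0.33   0.06 ]
 [ 0.472 -0.332  0.094]
 [ 0.471 -0.304  0.091]
 
[... 556 characters left out ...]
.07 ,  0.373,  0.623,  1.917, -0.267,  0.935,  0.68 ])]
1.5707963267948966 [array([-0.306,  0.31 , -0.24 ,  1.93 ,  0.092,  0.912,  0.979]), array([ 0.044,  0.416, -0.049,  1.747,  0.024,  0.979,  1.556]), array([ 0.131,  0.333,  0.333,  1.914, -0.135,  0.915,  2.1  ])]
3.141592653589793 [array([-0.005,  0.353, -0.656,  1.927,  0.263,  0.947,  2.355]), array([-0.649,  0.666,  1.152,  1.756, -0.661,  1.168, -2.44 ]), array([-0.357,  0.547,  1.153,  1.919, -0.577,  1.059, -2.099])]
-1.5707963267948966 [array([-0.849,  0.337,  0.492,  1.937, -0.198,  0.915, -1.83 ]), array([-0.349,  0.465,  0.544,  1.752, -0.279,  1.002, -1.271]), array([-0.255,  0.452,  0.929,  1.918, -0.433,  0.985, -0.698])]
```

```bash
python3 - <<'E'
from h import *
yaw=np.radians(5.6)
ctrl.movep([.47,.21,.24],quat(yaw));s=st()
im,d=vision.grab_frame("wrist");cv2.imwrite("pics/w1.png",im);np.save("pics/w1.npy",d);np.save("pics/w1s.npy",s,allow_pickle=True)
for t in ["jar_a","row_jar","pad0"]:
    print(t,[(np.round(x['point'],1),round(x['p'],2)) for x in models.recognise("wrist",t)])
print(w2px("wrist",[[.44,.257,.07],[.614,.167,.09],[.624,.112,.02],[.63,.051,.02],[.635,-.026,.062]],s).round())
E
```

```text
t 2.18 tcp [0.4696 0.2117 0.2399] w 0.086 g 0.0 F [-0.5  0.3  0.1] M [-0.01  0.03  0.02]
jar_a [(array([258.7, 411.3]), 0.85), (array([287.2, 153. ]), 0.81)]
row_jar [(array([500.9, 161.7]), 0.89), (array([605.4, 251.3]), 0.83), (array([367.5, 293.7]), 0.68), (array([483.3, 280.7]), 0.63), (array([423.4, 318.9]), 0.21)]
pad0 [(array([434.7, 310.6]), 0.84)]
[[289. 161.]
 [493. 298.]
 [461. 320.]
 [456. 372.]
 [459. 463.]]
```

View pics/w1.png

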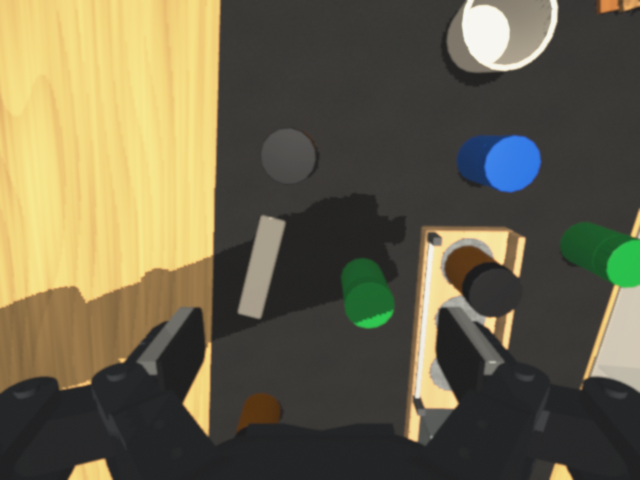

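The wrist view shows jar L's cap at (288,156), the row jar's cap at (493,290), and the pads partly hidden behind the right finger.

```bash
python3 - <<'E'
from h import *
from scipy.optimize import least_squares
np.set_printoptions(precision=4,suppress=True)
s=np.load("pics/w1s.npy",allow_pickle=True).item()
W=cloud("wrist",np.load("pics/w1.npy"),s);T=cloud("top",np.load("pics/top0.npy"))
def circ(w,c,zl,zh,name):
    p=w.reshape(-1,3);m=(p[:,2]>zl)&(p[:,2]<zh)&(np.hypot(p[:,0]-c[0],p[:,1]-c[1])<.04);q=p[m]
    if len(q)<20: print(name,'few');return
    (x,y),r=cv2.minEnclosingCircle(np.float32(q[:,:2]));print(name,len(q),'mean',q.mean(0),'circ',x,y,r,'medz',np.median(q[:,2]))
for nm,w in (("W",W),("T",T)):
    circ(w,(.44,.257),.064,.078,nm+'L');circ(w,(.614,.167),.084,.098,nm+'row');circ(w,(.428,-.03),.064,.078,nm+'R')
    p=w.reshape(-1,3);m=(abs(p[:,0]-.635)<.045)&(abs(p[:,1]+.026)<.045)&(p[:,2]>.055)&(p[:,2]<.068);print(nm,'lock',m.sum(),cv2.minAreaRect(np.float32(p[m][:,:2]*1000)))
# pads from top image: grey blobs on rack, via rectified rack-plane image z=.02
im=cv2.imread("pics/top0.png");g=np.arange(-.05,.05,.0005)
y,x=np.meshgrid(np.arange(-.08,.22,.0005),np.arange(.56,.70,.0005))
uv=w2px("top",np.c_[x.ravel(),y.ravel(),np.full(x.size,.02)]).reshape(*x.shape,2).astype(np.float32)
r1=cv2.remap(im,uv,None,cv2.INTER_CUBIC)
uv=w2px("wrist",np.c_[x.ravel(),y.ravel(),np.full(x.size,.02)],s).reshape(*x.shape,2).astype(np.float32)
r2=cv2.remap(cv2.imread("pics/w1.png"),uv,None,cv2.INTER_CUBIC)
cv2.imwrite("pics/rect.png",np.vstack([r1,r2]))
E
```

```text
WL 2459 mean [0.439  0.2604 0.0692] circ 0.4389733374118805 0.25992006063461304 0.02195633016526699 medz 0.06924690636771386
Wrow 2235 mean [0.6148 0.1715 0.0889] circ 0.6158565878868103 0.17065703868865967 0.02225356735289097 medz 0.08904005355223266
WR few
W lock 34 ((601.8146362304688, -2.3396530151367188), (13.968877792358398, 5.536678314208984), 68.1973648071289)
TL 299 mean [0.4389 0.2601 0.0694] circ 0.43872958421707153 0.2600688636302948 0.02232145145535469 medz 0.06925192558066717
Trow 298 mean [0.6158 0.1705 0.0894] circ 0.6160407662391663 0.17048990726470947 0.022251948714256287 medz 0.08942093651165883
TR 286 mean [ 0.4257 -0.0306  0.0694] circ 0.42568472027778625 -0.030953140929341316 0.02181616798043251 medz 0.06929273842015549
T lock 727 ((635.45556640625, -25.83826446533203), (65.37332916259766, 63.929603576660156), 5.627303123474121)
```

View pics/rect.png

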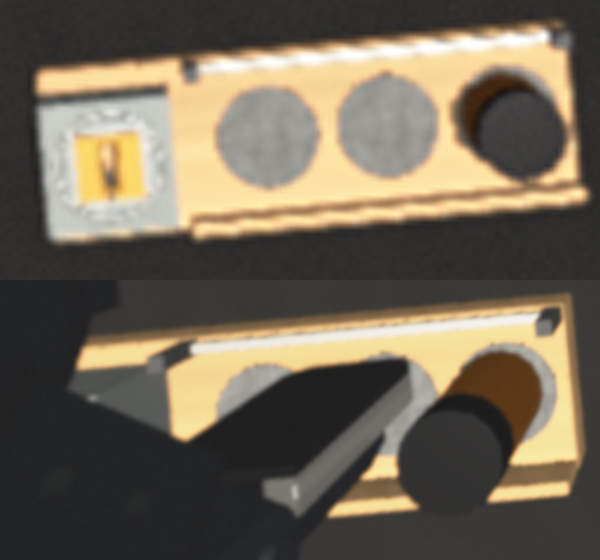

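```bash
cat >> h.py <<'E'
YAW=np.radians(5.6);PAD0=np.array([.628,.053]);PAD1=np.array([.6222,.1128]);LOCK=np.array([.6355,-.0258])
def pickplace(a,b):
    q=quat(YAW)
    ctrl.movep([*a,.17],q);ctrl.movel([*a,.028],max_speed=.2);ctrl.close_gripper(force=30);s=st()
    ctrl.movel([*a,.165],max_speed=.2);s=st()
    ctrl.movel([*b,.165],max_speed=.25)
    ctrl.movel([*b,.06],max_speed=.15);ctrl.movel([*b,.0492],max_speed=.04);s=st()
    ctrl.ungrasp();ctrl.movel([*b,.17],max_speed=.25);s=st()
E
python3 - <<'E'
from h import *
pickplace((.439,.260),PAD1)
E
```

```text
t 4.17 tcp [0.4394 0.2603 0.0288] w 0.0429 g 29.5 F [-2.  -0.5  6.6] M [-0.07  0.12 -0.02]
t 5.0 tcp [0.4383 0.2597 0.1641] w 0.0433 g 30.7 F [-0.3 -0.1 -1.6] M [-0.02 -0.01 -0.02]
t 7.36 tcp [0.6221 0.1127 0.0491] w 0.0432 g 30.7 F [ 0.9  0.4 -1.8] M [ 0.03 -0.01  0.01]
t 8.48 tcp [0.6221 0.1128 0.1703] w 0.0852 g 0.0 F [-0.4  0.   0.2] M [-0.05 -0.01  0.03]
```

```bash
python3 - <<'E'
from h import *
np.set_printoptions(precision=4,suppress=True)
pickplace((.4257,-.031),PAD0)
# go look at the key
ctrl.movep([.50,-.20,.22],quat(np.pi/2-.15));s=st()
im,d=vision.grab_frame("wrist");cv2.imwrite("pics/w2.png",im);np.save("pics/w2.npy",d);np.save("pics/w2s.npy",s,allow_pickle=True)
im,d=vision.grab_frame("top");cv2.imwrite("pics/top1.png",im);np.save("pics/top1.npy",d)
T=cloud("top",d).reshape(-1,3)
for c in ((.616,.1706),PAD1,PAD0):
    m=(T[:,2]>.084)&(T[:,2]<.098)&(np.hypot(T[:,0]-c[0],T[:,1]-c[1])<.03);print(m.sum(),cv2.minEnclosingCircle(np.float32(T[m][:,:2])))
y,x=np.meshgrid(np.arange(-.08,.22,.0005),np.arange(.56,.70,.0005))
uv=w2px("top",np.c_[x.ravel(),y.ravel(),np.full(x.size,.02)]).reshape(*x.shape,2).astype(np.float32)
cv2.imwrite("pics/v3.png",np.vstack([cv2.remap(cv2.imread("pics/top1.png"),uv,None,cv2.INTER_CUBIC),cv2.resize(cv2.imread("pics/w2.png")[:430],(600,310))]))
E
```

```text
t 10.77 tcp [ 0.4262 -0.031   0.0288] w 0.0433 g 29.5 F [-0.4  0.6  6.8] M [ 0.09  0.12 -0.02]
t 11.6 tcp [ 0.4251 -0.0309  0.1643] w 0.043 g 30.7 F [-0.7  0.1 -1.8] M [-0.01  0.04  0.03]
t 13.89 tcp [0.6279 0.053  0.0491] w 0.0432 g 30.7 F [ 0.2  0.  -1.4] M [-0.07  0.01  0.06]
t 15.02 tcp [0.6279 0.0531 0.1703] w 0.0859 g 0.0 F [ 0.4  0.2 -0.5] M [ 0.03  0.01 -0.03]
t 16.45 tcp [ 0.5002 -0.1993  0.2194] w 0.0854 g 0.0 F [ 0.5 -0.4  0.1] M [0.02 0.01 0.06]
290 ((0.6153771877288818, 0.1702617108821869), 0.022610487416386604)
288 ((0.6208719611167908, 0.11272691935300827), 0.022399747744202614)
287 ((0.6272779703140259, 0.052570704370737076), 0.021965758875012398)
```

View pics/v3.png

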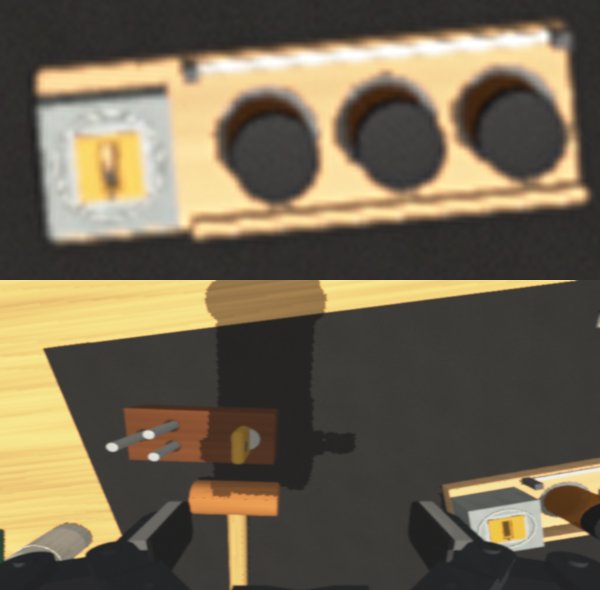

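Both jars stand on their pads within about 3 mm. In the wrist view the key bow is near (255,190) in full-image terms, with the punches to its left. Next I fit the block and key from depth.

```bash
python3 - <<'E'
from h import *
np.set_printoptions(precision=4,suppress=True)
s=np.load("pics/w2s.npy",allow_pickle=True).item()
for nm,w in (("W",cloud("wrist",np.load("pics/w2.npy"),s)),("T",cloud("top",np.load("pics/top0.npy")))):
    p=w.reshape(-1,3);p=p[(abs(p[:,0]-.488)<.06)&(abs(p[:,1]+.285)<.085)]
    b=p[(p[:,2]>.041)&(p[:,2]<.049)];print(nm,'block',len(b),cv2.minAreaRect(np.float32(b[:,:2]*1000)))
    k=p[(p[:,2]>.056)&(p[:,1]>-.27)];t=k[k[:,2]>.086]
    for q in (k,t):
        c=q.mean(0);e=np.linalg.svd(q[:,:2]-c[:2],full_matrices=False)[2][0];a=(q[:,:2]-c[:2])@e;n=(q[:,:2]-c[:2])@[-e[1],e[0]]
        print('key',len(q),c,'ang',np.degrees(np.arctan2(e[1],e[0])),'mid',c[:2]+e*(a.max()+a.min())/2,np.ptp(a),np.ptp(n),q[:,2].max())
E
```

```text
W block 9229 ((485.1033935546875, -285.95098876953125), (130.59848022460938, 60.554359436035156), 78.74929809570312)
key 29419 [ 0.4845 -0.2384  0.2817] ang 93.1784689509302 mid [ 0.4844 -0.2354] 0.07034623379540104 0.03497893285171717 0.31502970007941566
key 29141 [ 0.4845 -0.2384  0.2837] ang 93.13903306210793 mid [ 0.4843 -0.2354] 0.07034288860191731 0.034925159532299334 0.31502970007941566
T block 1040 ((485.3427429199219, -285.09356689453125), (130.43093872070312, 60.70570373535156), 78.85012817382812)
key 93 [ 0.4921 -0.2443  0.0849] ang 168.4226857408998 mid [ 0.4923 -0.2443] 0.03221791383237555 0.011050667567932616 0.09622929582337258
key 60 [ 0.4924 -0.2455  0.0908] ang 170.0237133107807 mid [ 0.4924 -0.2455] 0.0314763425675157 0.010514103891279415 0.09622929582337258
```

The open finger would come within about 3 mm of the nearest punches, which stand 60 mm from the key. I'll descend 3 mm to the far side, close gently, centre, then grip firmly.

```bash
python3 - <<'E'
from h import *
a=np.radians(78.8);e=np.array([np.cos(a),np.sin(a)]);K=np.array([.4852,-.2855])+.04*e
print(K);z=.060
ctrl.movep([*(K+.003*e),.13],quat(a));st()
ctrl.movel([*(K+.003*e),z],max_speed=.12);st()
ctrl.close_gripper(force=20);st()
ctrl.movel([*K,z],max_speed=.02);st()
E
```

```text
[ 0.49296937 -0.24626179]
t 17.03 tcp [ 0.494  -0.2425  0.1302] w 0.0856 g 0.0 F [ 0.9 -0.7  0.8] M [0.03 0.01 0.02]
t 17.77 tcp [ 0.4944 -0.2433  0.0611] w 0.0854 g 0.0 F [ 0.3  0.3 -0.3] M [ 0.02 -0.02  0.02]
t 18.47 tcp [ 0.4932 -0.2454  0.0601] w 0.0101 g 20.0 F [-0.7 -5.1 -0.4] M [-1.26  0.17  0.01]
t 18.77 tcp [ 0.4929 -0.246   0.0599] w 0.0092 g 19.8 F [ 0.3 -0.2 -1. ] M [-0.    0.01 -0.03]
```

```bash
python3 - <<'E'
from h import *
np.set_printoptions(precision=4,suppress=True)
ctrl.close_gripper(force=70);s=st();x,y,z=s['tcp_pos']
ctrl.movel([x,y,.10],max_speed=.06);st()
ctrl.movel([x,y,.145],max_speed=.15)
a=np.pi/2+YAW
e=np.array([np.cos(a),np.sin(a)])
ctrl.movep([*(LOCK-.05*e),.16],quat(a));s=st();print(get_state()['qpos'])
im,d=vision.grab_frame("wrist");cv2.imwrite("pics/w3.png",im);np.save("pics/w3.npy",d);np.save("pics/w3s.npy",s,allow_pickle=True)
def lock(nm,d,s):
    p=cloud("wrist",d,s).reshape(-1,3);p=p[(abs(p[:,0]-.635)<.045)&(abs(p[:,1]+.026)<.045)&(p[:,2]>.055)&(p[:,2]<.067)]
    print(nm,len(p),cv2.minAreaRect(np.float32(p[:,:2]*1000)),np.median(p[:,2]))
lock("w2",np.load("pics/w2.npy"),np.load("pics/w2s.npy",allow_pickle=True).item());lock("w3",d,s)
print(w2px("wrist",[[*LOCK,.062]],s), w2px("wrist",[[*s['tcp_pos'][:2],s['tcp_pos'][2]-.0474]],s))
E
```

```text
t 18.98 tcp [ 0.493  -0.2459  0.0599] w 0.0093 g 71.2 F [ 0.1 -0.2 -1.1] M [ 0.03 -0.01 -0.03]
t 19.8 tcp [ 0.4928 -0.2459  0.0999] w 0.0092 g 71.2 F [ 0.5  0.4 -1.4] M [-0.03  0.07 -0.01]
t 21.15 tcp [ 0.6392 -0.0778  0.1591] w 0.0092 g 71.5 F [-0.7 -1.3 -0.7] M [-0.01  0.01 -0.01]
[ 0.2487  0.6012 -0.2823  1.5448  0.1876  1.0243  1.5812]
w2 4349 ((635.144775390625, -25.769371032714844), (66.17424011230469, 64.98808288574219), 5.902726173400879) 0.06032277742030984
w3 9459 ((635.3341674804688, -26.17120361328125), (64.33190155029297, 64.44061279296875), 5.307415962219238) 0.060419791312982474
[[401.8296 248.5832]] [[319.9866 273.9329]]
```

View pics/w3.png

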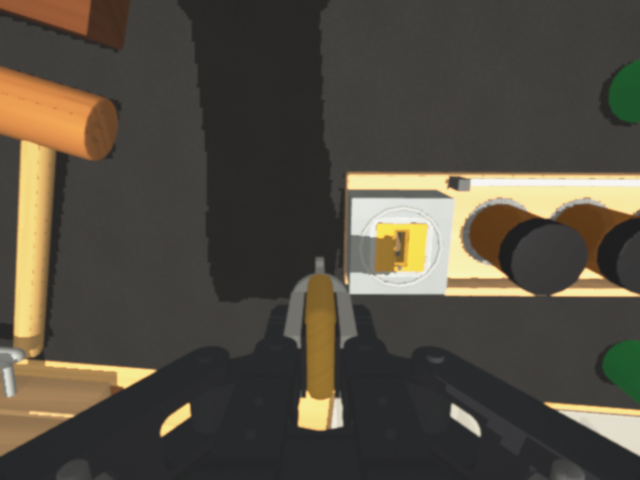

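The key is held upright (bow at (320,335), tip showing at about (320,260)), and the lock face centre is near (401,247). I'll check the key's offset along the bow width in tool coordinates, then insert.

```bash
python3 - <<'E'
from h import *
np.set_printoptions(precision=2,suppress=True)
s=np.load("pics/w3s.npy",allow_pickle=True).item()
q=s['eef_rot'];R=Ro.from_quat(np.r_[q[1:],q[0]]).as_matrix();P=s['tcp_pos']
for n,x,h in (("bit bottom",.009,0),("bit top",.009,.006),("blade top",.009,.0325),("collar low",.0125,.0325),("collar top",.0125,.0365),("bow top+",.017,.0795),("bow top-",-.017,.0795)):
    print(n,w2px("wrist",[P+R[:,0]*x+[0,0,h-.0474]],s)[0])
im=cv2.imread("pics/w3.png");cv2.imwrite("pics/v4.png",np.hstack([cv2.resize(im[240:420,260:380],None,fx=3,fy=3,interpolation=cv2.INTER_CUBIC),cv2.resize(im[190:300,340:450],(440,540),interpolation=cv2.INTER_CUBIC)]))
print(w2px("wrist",[[.6355,-.0258,.062],[.6448,-.0249,.062],[.6262,-.0267,.062]],s))
E
```

```text
bit bottom [319.99 257.32]
bit top [319.97 261.07]
blade top [319.86 280.7 ]
collar low [319.86 273.03]
collar top [319.84 276.36]
bow top+ [319.55 312.32]
bow top- [319.55 405.83]
[[401.83 248.58]
 [401.01 262.46]
 [402.66 234.42]]
```

View pics/v4.png

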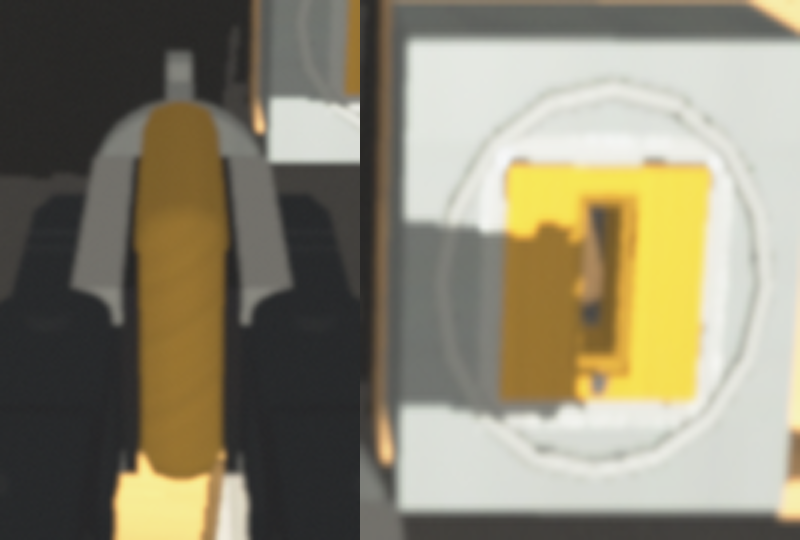

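```bash
cat >> h.py <<'E'
L=np.array([.6350,-.0260]);A0=np.pi/2+YAW;OFF=.0474
def go(tip,deg,v=.05):
    """tip height relative to the lock face, key turned deg anticlockwise from rest"""
    ctrl.movel([*L,.062+tip+OFF],frame=quat(A0+np.radians(deg)),max_speed=v);s=get_state()
    print(f"cmd {tip*1e3:.1f} {deg:.0f} t {s['time']:.2f} tip {(s['tcp_pos'][2]-OFF-.062)*1e3:.1f} xy {np.round((s['tcp_pos'][:2]-L)*1e3,1)} F {np.round(s['contact_force'],1)} M {np.round(s['wrist_torque'],2)} w {s['width']*1e3:.1f}");return s
E
python3 - <<'E'
from h import *
go(.035,0,.2);go(.008,0,.1);go(.002,0,.04)
for t in np.arange(-.002,-.0245,-.002):
    s=go(t,0,.04)
    if s['contact_force'][2]>10: break
E
```

```text
cmd 35.0 0 t 21.61 tip 34.9 xy [-0.7 -0.7] F [-0.1 -0.9 -0.4] M [-0.07 -0.01  0.03] w 9.3
cmd 8.0 0 t 22.02 tip 7.8 xy [-0.2 -1.2] F [0.5 0.8 0.2] M [-0.    0.01 -0.05] w 9.3
cmd 2.0 0 t 22.32 tip 2.0 xy [ 0. -0.] F [-0.6 -0.2 -0.6] M [0.05 0.07 0.03] w 8.9
cmd -2.0 0 t 22.57 tip -2.2 xy [-0.2  0. ] F [ 0.4 -0.2 -0.9] M [0.01 0.05 0.01] w 9.1
cmd -4.0 0 t 22.82 tip -4.1 xy [-0.1  0.1] F [-0.1 -0.1  0. ] M [ 0.03  0.02 -0.  ] w 8.9
cmd -6.0 0 t 23.07 tip -6.2 xy [-0.1  0. ] F [ 0.5  0.5 -0.2] M [-0.04 -0.01  0.  ] w 9.0
cmd -8.0 0 t 23.32 tip -8.2 xy [-0.1 -0. ] F [-0.1 -0.3 -0.5] M [ 0.03 -0.02 -0.02] w 8.7
cmd -10.0 0 t 23.57 tip -10.2 xy [-0.1 -0. ] F [-0.8  0.4 -0.2] M [-0.05 -0.    0.02] w 9.1
cmd -12.0 0 t 23.82 tip -12.2 xy [-0.1 -0. ] F [ 0.5  0.4 -0.7] M [0.01 0.03 0.03] w 8.8
cmd -14.0 0 t 24.07 tip -14.2 xy [-0.1 -0. ] F [ 0.5 -1.5  0. ] M [ 0.03  0.04 -0.01] w 8.7
cmd -16.0 0 t 24.32 tip -16.2 xy [-0.1 -0. ] F [ 0.3  0.2 -0.6] M [-0.02 -0.01  0.01] w 8.7
cmd -18.0 0 t 24.57 tip -18.2 xy [-0.1  0. ] F [-1.1  0.1 -0.1] M [ 0.03 -0.01 -0.  ] w 9.1
cmd -20.0 0 t 24.82 tip -20.1 xy [-0.1 -0. ] F [-0.7  1.2 -1.1] M [-0.04 -0.02 -0.01] w 8.9
cmd -22.0 0 t 25.07 tip -21.7 xy [0.3 0. ] F [-0.6  1.1  2.7] M [-0.03 -0.01 -0.03] w 8.7
cmd -24.0 0 t 25.32 tip -22.6 xy [0.6 0.1] F [-2.2 -1.1 11.3] M [-0.06  0.56 -0.04] w 8.9
```

On the ward with about 11 N of press. Now I rock it anticlockwise under a light press.

```bash
python3 - <<'E'
from h import *
for deg in range(2,40,2):
    s=go(-.024,deg,.05)
    if s['contact_force'][2]<2.5:
        s=go(-.0255,deg,.05)
        if s['contact_force'][2]<4:
            for t in (-.028,-.030,-.032,-.0328):
                s=go(t,deg,.05)
                if s['contact_force'][2]>12: break
            break
E
```

```text
cmd -24.0 2 t 25.57 tip -22.7 xy [0.6 0.3] F [-0.7  0.   9.2] M [ 0.11  0.52 -0.02] w 9.1
cmd -24.0 4 t 25.82 tip -22.8 xy [0.7 0.3] F [-0.9  0.9  9.4] M [0.13 0.45 0.01] w 9.0
cmd -24.0 6 t 26.07 tip -23.7 xy [ 0.5 -0.2] F [1.  0.2 2.3] M [-0.15 -0.2   0.07] w 9.3
cmd -25.5 6 t 26.32 tip -25.7 xy [ 0.4 -0.2] F [ 2.8 -0.4  1. ] M [-0.16 -0.58  0.03] w 9.1
cmd -28.0 6 t 26.57 tip -28.4 xy [ 0.3 -0.2] F [ 3.3 -1.  -2.3] M [-0.27 -0.85  0.05] w 9.0
cmd -30.0 6 t 26.82 tip -30.9 xy [-1.3  0.1] F [ 1.5 -1.5 -3.1] M [-0.22 -0.37  0.02] w 8.7
cmd -32.0 6 t 27.07 tip -32.4 xy [-0.6  0.1] F [ 0.1 -0.2 -1. ] M [-0.11  0.06  0.05] w 9.3
cmd -32.8 6 t 27.32 tip -32.7 xy [-0.   0.2] F [-0.1  0.1 -0.6] M [-0.03  0.03 -0.01] w 9.4
```

```bash
python3 - <<'E'
from h import *
go(-.034,6);s=go(-.035,6)
im,d=vision.grab_frame("side");c=w2px("side",[[*L,.08]])[0];u,v=np.int32(c);print(c)
im2,_=vision.grab_frame("wrist")
cv2.imwrite("pics/v5.png",np.hstack([cv2.resize(im[v-45:v+45,u-45:u+45],(400,400),interpolation=cv2.INTER_CUBIC),cv2.resize(im2[200:440,200:440],(400,400))]))
E
```

```text
cmd -34.0 6 t 27.57 tip -33.0 xy [0.1 0.1] F [-2.  -0.3  7.1] M [-0.03  0.56 -0.04] w 8.7
cmd -35.0 6 t 27.82 tip -33.1 xy [0.2 0.1] F [-5.1 -0.4 14.2] M [0.   1.08 0.03] w 9.1
[341.80962894 235.05815456]
```

View pics/v5.png

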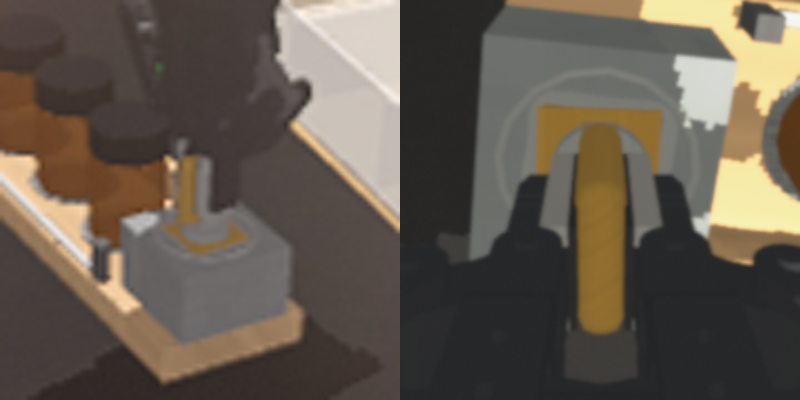

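The collar sits on the brass face, so the key is home. Now I turn it clockwise.

```bash
python3 - <<'E'
from h import *
go(-.0332,0)
for deg in (-10,-20,-28,-36,-46,-56,-66,-76,-82,-86,-90,-93):
    s=go(-.0332,deg,.05)
    if abs(s['wrist_torque'][2])>1.2 or np.abs(s['contact_force']).max()>25: break
ctrl.pause(.4);st()
E
```

```text
cmd -33.2 0 t 28.18 tip -32.9 xy [0.2 0.1] F [-1.2  0.2  4.4] M [0.04 0.25 0.03] w 8.9
cmd -33.2 -10 t 28.51 tip -33.0 xy [0.3 0.2] F [-0.9  1.1  4.1] M [ 0.12  0.11 -0.02] w 8.8
cmd -33.2 -20 t 28.83 tip -32.9 xy [0.3 0.2] F [-0.3  1.   5.4] M [0.13 0.04 0.  ] w 8.9
cmd -33.2 -28 t 29.12 tip -32.9 xy [0.3 0.1] F [0.  0.7 4.2] M [0.12 0.08 0.02] w 8.9
cmd -33.2 -36 t 29.42 tip -33.0 xy [0.4 0. ] F [0.3 0.4 5.1] M [ 0.14  0.03 -0.08] w 9.2
cmd -33.2 -46 t 29.74 tip -33.0 xy [0.4 0.1] F [-0.   0.5  5.1] M [ 0.12 -0.14  0.07] w 8.8
cmd -33.2 -56 t 30.07 tip -33.0 xy [0.5 0.1] F [-0.2  0.8  5. ] M [ 0.15 -0.15  0.02] w 9.0
cmd -33.2 -66 t 30.39 tip -32.9 xy [0.7 0.2] F [0.6 0.6 5.7] M [ 0.22 -0.26  0.07] w 8.8
cmd -33.2 -76 t 30.72 tip -33.0 xy [0.8 0.2] F [1.5 0.1 4.8] M [ 0.18 -0.44  0.04] w 8.8
cmd -33.2 -82 t 30.98 tip -33.0 xy [0.8 0.2] F [2.1 0.6 4.6] M [ 0.28 -0.8   0.06] w 8.9
cmd -33.2 -86 t 31.23 tip -33.0 xy [0.8 0.2] F [4.7 0.7 3.9] M [ 0.35 -1.18  0.02] w 9.1
cmd -33.2 -90 t 31.48 tip -33.0 xy [0.8 0.1] F [5.6 1.4 5. ] M [ 0.36 -1.28  0.01] w 9.3
cmd -33.2 -93 t 31.73 tip -33.0 xy [0.9 0.2] F [5.5 1.5 4.4] M [ 0.4  -1.31  0.07] w 9.1
t 32.12 tcp [ 0.6359 -0.0259  0.0765] w 0.0087 g 72.1 F [5.1 2.3 4. ] M [ 0.34 -1.24  0.05]
```

```bash
python3 - <<'E'
from h import *
import h
h.L=np.array([.6358,-.0259]);s=go(-.0332,-95,.05);s=go(-.0332,-97,.05)
R=Ro.from_quat(np.r_[s['eef_rot'][1:],s['eef_rot'][0]]).as_matrix();y=R[:,1];print('turn',np.degrees(np.arctan2(y[1],y[0])-A0))
im,d=vision.grab_frame("top");T=cloud("top",d).reshape(-1,3)
ux=np.array([np.cos(YAW),np.sin(YAW)]);uy=np.array([-ux[1],ux[0]])
c=(T[:,:2]-PAD1);lx,ly=c@ux,c@uy
m=(abs(lx+.037)<.006)&(abs(ly)<.09);print('rail z',m.sum(),np.round(np.percentile(T[m,2],[10,50,75,90,97]),4))
T0=cloud("top",np.load("pics/top1.npy")).reshape(-1,3);c=(T0[:,:2]-PAD1);m=(abs(c@ux+.037)<.006)&(abs(c@uy)<.09);print('before',np.round(np.percentile(T0[m,2],[10,50,75,90,97]),4))
for q in ((.616,.1706),PAD1,PAD0):
    m=(T[:,2]>.084)&(T[:,2]<.098)&(np.hypot(T[:,0]-q[0],T[:,1]-q[1])<.03);print(m.sum(),np.round(cv2.minEnclosingCircle(np.float32(T[m][:,:2]))[0],4))
im,d=vision.grab_frame("side");c=np.int32(w2px("side",[[.62,.05,.05]])[0]);cv2.imwrite("pics/v6.png",cv2.resize(im[c[1]-70:c[1]+70,c[0]-90:c[0]+90],(720,560),interpolation=cv2.INTER_CUBIC))
E
```

```text
cmd -33.2 -95 t 32.38 tip -33.0 xy [0.2 0. ] F [3.4 1.8 4.9] M [ 0.29 -0.85  0.06] w 9.2
cmd -33.2 -97 t 32.62 tip -33.0 xy [0.2 0.1] F [3.7 1.3 5.5] M [ 0.27 -0.87  0.25] w 9.2
turn -96.68727221235281
rail z 318 [0.0035 0.0326 0.0474 0.0537 0.509 ]
before [0.0022 0.0195 0.0234 0.0261 0.0296]
291 [0.6158 0.1705]
283 [0.6211 0.1126]
19 [0.6321 0.0704]
```

View pics/v6.png

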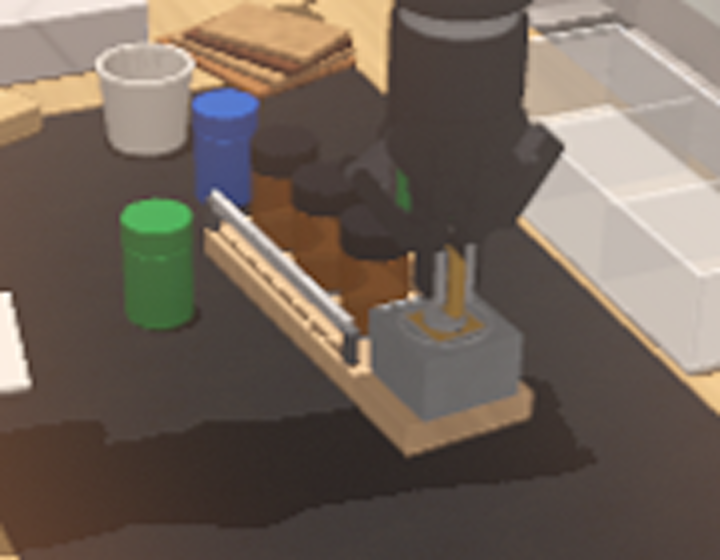

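The rail is up (top at 47 mm, from 24 mm), the key is against its stop, and the jars stand in line. Handing in.

```bash
python3 - <<'E'
from h import *
ctrl.pause(.5);st();print(ticket.close_job())
E
```

```text
t 33.23 tcp [ 0.636  -0.0259  0.0764] w 0.0088 g 72.5 F [3.5 1.3 5.4] M [ 0.3  -0.87  0.27]
the job is handed in; nothing more can be done
None
```

I handed the job in at about 33 s: all three jars stand on their pads, the key is fully home and held turned against its stop, and the rail is up; the hand-in returned no verdict.

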